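# Seat a filter standard in the photometer and hold its sprung shutter half open

## Robot

A 6-joint arm with a two-finger parallel gripper is mounted at the origin on a cart in front of the work surface, level with it; the furniture and walls round the work are solid. World frame = base frame: x ahead of the robot, y to its left, z up, the work surface at z = 0. Lengths are in m, angles in rad, forces in N, time in s.
With the tool pointing down it reaches from about 0.35 to 0.85 m from the base axis. Payload 8.1 kg.
Tool frame: the origin (TCP) lies at the very end of the fingers, on their centre line; the grasp point (between the pads) lies 19 mm behind it; z points along the fingers, y is the line along which they close (so a half turn about z gives the same grasp; the last joint's range is limited). The gripper opens to 93 mm and grips with 3 to 60 N. Pads are 15 mm wide; open, the fingers measure 128 mm over their backs; the gripper's body (75 mm by 188 mm) begins 65 mm behind the grasp point.
Start: joints at [1.101, 0.13, 1.488, -0, 1.523, -0.085], TCP at [0.225, 0.556, 0.219] pointing down, gripper open.
Joint ranges: [-2.96, 2.96], [-0.89, 2.26], [0.02, 2.5], [-1.34, 4.48], [0, 2.73], [-2.66, 2.66]. Speed limits (rad/s): [2.39, 2.39, 2.79, 3.14, 3.14, 3.14].

## Interface

Orientations are given as a rotation vector (axis times angle).
In Python, from plant import read_state, eyes, workorder gives the robot as it stands. The module is installed in compiled form; this text tells all that it offers.
- The arm moves only by the tool play_rows, never from a script. Its argument "targets" is one flat list of numbers, 4 for each row, row after row: the shift along the tool's x, y, z in cm, then the turn about the tool's z in degrees. In form: [dx, dy, dz, roll, dx, dy, dz, roll, ...]. A call has 1 to 8 rows; each row is the pose to reach, as a shift and turn from the pose commanded when the call began, along the tool's axes at that moment; what a row does not reach only later rows make up. A row lasts 1/12 s, in which the tool goes at most 41.7 mm and 7.16 degrees, less where a joint would pass 70% of its speed; a pose out of reach is approached as far as the arm can. A call with a gripper value outside its range is refused whole. "grip" is the finger opening in cm, from 0 to 9.3, set as the call begins (left out, the last holds). The fingers move at their own pace and stop on an object; "grip_force" is the grip in N (left out, the last holds). Time passes only in rows, so rows that repeat a pose let the fingers close. It gives the time, the measured TCP pose, the force, the opening and the grip force at its end, in the units of the state.
- read_state(): the state, without advancing time (a new reading comes with each control period).
- eyes.read_camera(name): name is "scene" or "top"; returns a dict with "image" (400x640x3 uint8, red, green, blue), "vfov" (degrees; the focal length in pixels is half the picture's height over the tangent of half this angle, whatever the lens; pixels are square), "cx", "cy" (the principal point, pixels), "cam_to_world" (4x4, takes a point from camera to world coordinates). Camera axes: x right, y up, looking along -z (the intrinsics and any distortion apply to the point x, -y, -z); pixel columns grow to the right and rows downward; lengths in m; the calibration is good to about 2 mm. A picture is of the moment at which its call begins. There is no depth.
- workorder.close_job(): hands the job in; it is judged then, once.
The state is a dict: "t": time; "q": joint angles; "dq": joint speeds; "joint_torque": joint torques, N m; "tool_pos": TCP position; "orientation": TCP orientation; "force": force on the tool from outside, world axes, zero at the start; "wrist_torque": the same for the moment, N m; "opening": finger opening in m; "gripper_force": force on a finger pad.
Only numpy, scipy, OpenCV 4.12 (cv2) and the standard library are available. Lean on these libraries where they do the work, as an engineer would, in place of code of your own. Each camera call takes 0.05 s, during which the arm holds its last target. There are 200 camera calls.

## Task

Check the bench photometer: pluck the filter standard, the only part in the pocket tray with a tall flat grip, out of its pocket, seat it fully home in the photometer's well and let go of it. Then draw the sprung shutter towards the instrument's front to half of its travel, never past three quarters (full light would blind the detector), and hold it there for the reading: finish while still holding it half open. Leave the dust plugs and the other things on the bench where they are.

Things in the scene. Friction and masses are not known exactly. Their poses are not given: they have to be found in the camera images.
- standard: filter standard, aluminium, 62 mm tall, about 40 g. From below: foot 16 mm (its x) by 10 mm (its y) by 28 mm high, lower edges chamfered; black collar 24 x 18 x 4 mm; flat grip 20 mm (x) by 10 mm thick (y), 30 mm high (heights 32 to 62 mm), pinched across its 10 mm. Origin: centre of the foot's underside, z up. A half turn about z makes no difference.
- tray: grey pocket tray, fixed, 66 x 178 mm, top 34 mm above the bench; origin: centre of its underside, z up. Four pockets at y = -57, -19, 19, 57 mm, each 12 mm (its x) by 18 mm (its y), 30 mm deep. Three hold the standard and two dust plugs, in any order, upright, collars resting on the tray's top (origins 6 mm above the bench), their x along the tray's y.
- plug_a: black dust plug in the tray: the standard's foot and collar but only a low boss, 5 mm high, on top (37 mm tall in all); origin at its foot's underside, z up
- plug_b: second black dust plug, the same as plug_a
- photometer: bench photometer, fixed: base plate 136 mm (its x) by 320 mm (its y), top 14 mm above the bench; origin: centre of its underside, z up, front to its -x. Along its y: white lamp house at y = 76 to 150 mm (64 mm high), shutter at y = 30 mm, grey cell block at y = -60 mm (56 x 56 mm, flat top at 64 mm), black detector at y = -154 to -108 mm (60 mm high).
- well (a point): centre of the well's mouth in the cell block's top, 64 mm above the bench at (0, -60) mm of the photometer; axes as the photometer's. The well is 18 mm (x) by 12 mm (y), 32 mm deep, with a 2.5 mm chamfer at its mouth: the standard's foot fits with its x along this x. Fully home, its collar rests on the block's top and its origin is 28 mm below this point.
- shutter (a joint): shutter travel in m: 0 = shut (far end, kept there by its spring), 0.020 half, 0.040 fully open; slides level along the photometer's -x, to its front. The spring pushes back with 2 N when shut, 8 N at half, 14 N fully open. On a white scale beside the slot (cell block side) a pointer on the carriage reads long lines at shut, half and open, short ones every 5 mm.
- tab_grip (a point): point in the middle of the shutter's upright black finger tab, 94.5 mm above the bench; moves with the shutter; axes as the photometer's. The tab is 10 mm thick (x, the sliding direction), 20 mm wide (y) and stands from 76.5 to 108.5 mm. All is free round it above 77 mm (the carriage under it is 26 x 18 mm; spring and rod in front are lower).
- timer: white bench timer, 35 x 66 x 63 mm, a bystander; origin under it
- dropper: dropper bottle with a pointed cap, 33 mm across, 83 mm tall, a bystander; origin under it
- beaker: empty glass beaker, 52 mm across, 67 mm tall, a bystander; origin under it

How it is judged:
By the outcome, as a careful person would: the job done as asked, in the order asked, and still so for the second after the job is handed in, while the arm keeps its last pose, push and grip.
It also fails if it takes over 58 s, if anything falls off the work surface, if the arm or the gripper's body presses on something with over 40 N, if the wrist force passes 120 N, or if a joint passes its speed limit or range.

## Working session

There is one attempt and no reset: what is moved stays moved. The work goes in short steps, Python scripts to look and compute and a tool call to move; the robot and the scene stay as the last step left them, time stands still between calls to the robot, and variables do not carry over. Pictures are saved under pics/ and viewed, at most 10 in all, crops included, and the job is handed in when it is done.

Besides the shell and the picture viewer there is one more tool, called after "Call:" as a command line: name --argument value ..., lists and objects as JSON in quotes. play_rows: Moves the arm, as the interface text tells. Its arguments: {"type":"object","properties":{"targets":{"type":"array"},"grip":{"type":"number"},"grip_force":{"type":"number"}},"required":["targets"]}

```bash
mkdir -p pics
cat > h.py <<'E'
import numpy as np, cv2
from plant import read_state, eyes, workorder
def cam(n):
    d=eyes.read_camera(n); return d
def save(d,fn,crop=None,scale=1):
    im=d["image"][:,:,::-1]
    if crop: x0,y0,x1,y1=crop; im=im[y0:y1,x0:x1]
    if scale!=1: im=cv2.resize(im,None,fx=scale,fy=scale,interpolation=cv2.INTER_CUBIC)
    cv2.imwrite("pics/"+fn,im)
def f(d): return d["image"].shape[0]/2/np.tan(np.radians(d["vfov"])/2)
def ray(d,u,v):
    F=f(d); T=np.array(d["cam_to_world"])
    r=np.array([(u-d["cx"])/F,-(v-d["cy"])/F,-1.]); return T[:3,3],T[:3,:3]@r
def onz(d,u,v,z):
    o,r=ray(d,u,v); return o+r*(z-o[2])/r[2]
def proj(d,p):
    T=np.array(d["cam_to_world"]); c=T[:3,:3].T@(np.array(p)-T[:3,3]); F=f(d)
    return d["cx"]+F*c[0]/-c[2], d["cy"]-F*c[1]/-c[2]
E
python3 - <<'E'
from h import *
for n in("scene","top"):
    d=cam(n); save(d,n+"0.png"); print(n,{k:v for k,v in d.items() if k!="image"})
print(read_state())
E
```

```text
scene {'vfov': 48.744392117368974, 'cx': 317.51145689351034, 'cy': 201.00672053623606, 'cam_to_world': array([[ 0.89037676,  0.2705929 , -0.36607199,  0.02878741],
       [-0.45517855,  0.51779322, -0.72436363, -1.04172602],
       [-0.00645806,  0.81158467,  0.58419913,  0.87153605],
       [ 0.        ,  0.        ,  0.        ,  1.        ]])}
top {'vfov': 43.59468574066992, 'cx': 321.5523909231703, 'cy': 198.45140255332888, 'cam_to_world': array([[ 0.0134421 ,  0.98874365, -0.14901443,  0.30494749],
       [-0.99973883,  0.0160443 ,  0.01627435, -0.04940176],
       [ 0.01848199,  0.14875675,  0.98870109,  1.48216456],
       [ 0.        ,  0.        ,  0.        ,  1.        ]])}
{'t': 0.1, 'q': array([ 1.10059951e+00,  1.31075972e-01,  1.48917235e+00,  1.69357813e-05,
        1.52303908e+00, -8.53921885e-02]), 'dq': array([-0.00020804, -0.00225996, -0.00302349, -0.00047856, -0.00137236,
        0.00022145]), 'joint_torque': array([-2.82345663e-04, -5.61341357e+01, -4.93097091e+01,  7.69343670e-02,
        2.91045610e-02, -6.76420200e-05]), 'tool_pos': array([0.22495552, 0.55566276, 0.21769707]), 'orientation': array([-6.00636360e-01, -3.08314964e+00,  2.55237122e-03]), 'force': array([-1.42034922, -0.18677892,  0.55960522]), 'wrist_torque': array([-0.00262171,  0.02909404,  0.04851664]), 'gripper_force': 0.0, 'opening': 0.09298680213842002}
```

View pics/top0.png

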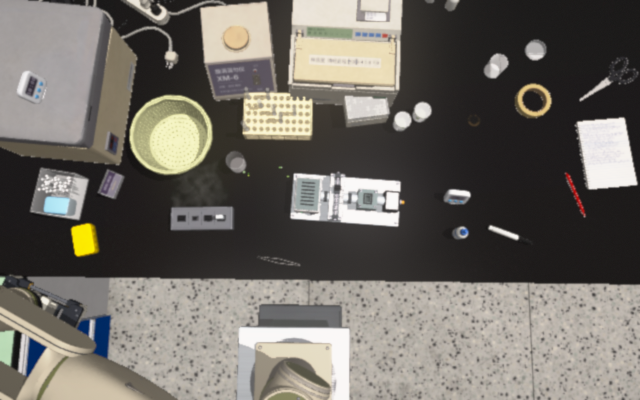

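View pics/scene0.png

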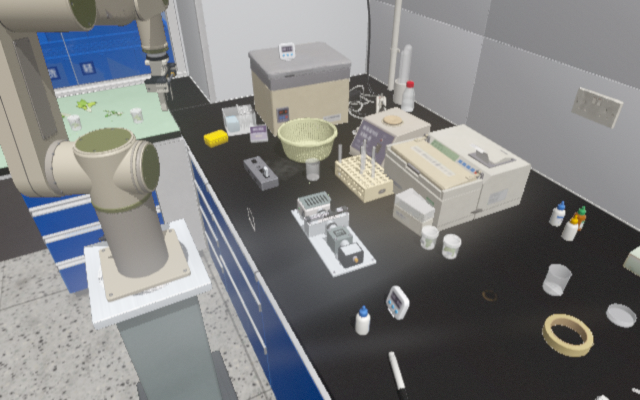

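The top view shows the tray near (202,218) and the photometer near (346,199). The lamp house is on the left and the detector on the right. I'll zoom in on both.

Run:
```python
from h import *
d=cam("top")
a=d["image"][195:240,160:245,::-1]; b=d["image"][165:235,280:410,::-1]
a=cv2.resize(a,(780,413),interpolation=cv2.INTER_CUBIC)[:, :]
cv2.imwrite("pics/a.png",cv2.resize(d["image"][165:240,160:245+165,::-1],(800,240),interpolation=cv2.INTER_CUBIC))
t=cv2.resize(d["image"][200:236,165:240,::-1],(600,288),interpolation=cv2.INTER_CUBIC)
p=cv2.resize(d["image"][168:230,285:410,::-1],(600,298),interpolation=cv2.INTER_CUBIC)
cv2.imwrite("pics/top1.png",np.vstack([t,p]))
s=cam("scene"); save(s,"sc1.png",(235,145,385,280),4)
# masks: plate white quad, tray grey quad
hsv=cv2.cvtColor(d["image"],cv2.COLOR_RGB2HSV)
for nm,(x0,y0,x1,y1),th,z in(("plate",(280,165,412,235),90,.014),("tray",(160,198,245,238),45,.034)):
    g=(hsv[y0:y1,x0:x1,2]>th).astype(np.uint8)
    g=cv2.morphologyEx(g,cv2.MORPH_OPEN,np.ones((3,3),np.uint8))
    c=max(cv2.findContours(g,cv2.RETR_EXTERNAL,cv2.CHAIN_APPROX_NONE)[0],key=cv2.contourArea)
    r=cv2.minAreaRect(c); bx=cv2.boxPoints(r)+[x0,y0]
    P=np.array([onz(d,u,v,z) for u,v in bx]); print(nm,bx.round(1).tolist(),P.round(4).tolist(),"c",P.mean(0).round(4),[np.linalg.norm(P[i]-P[i-1]).round(4) for i in(0,1)],
      [np.degrees(np.arctan2(*(P[i]-P[i-1])[1::-1])).round(2) for i in(0,1)])
```

```text
plate [[289.3, 218.8], [293.0, 168.6], [405.9, 177.0], [402.2, 227.3]] [[0.464, 0.0208, 0.014], [0.6153, 0.013, 0.014], [0.5953, -0.3257, 0.014], [0.4441, -0.3128, 0.014]] c [ 0.5297 -0.1512  0.014 ] [np.float64(0.3342), np.float64(0.1515)] [np.float64(86.57), np.float64(-2.95)]
tray [[170.0, 230.0], [170.0, 198.0], [234.0, 198.0], [234.0, 230.0]] [[0.4241, 0.3628, 0.034], [0.5174, 0.3682, 0.034], [0.5204, 0.1824, 0.034], [0.4268, 0.1787, 0.034]] c [0.4722 0.273  0.034 ] [np.float64(0.1841), np.float64(0.0935)] [np.float64(90.86), np.float64(3.34)]
```

View pics/top1.png

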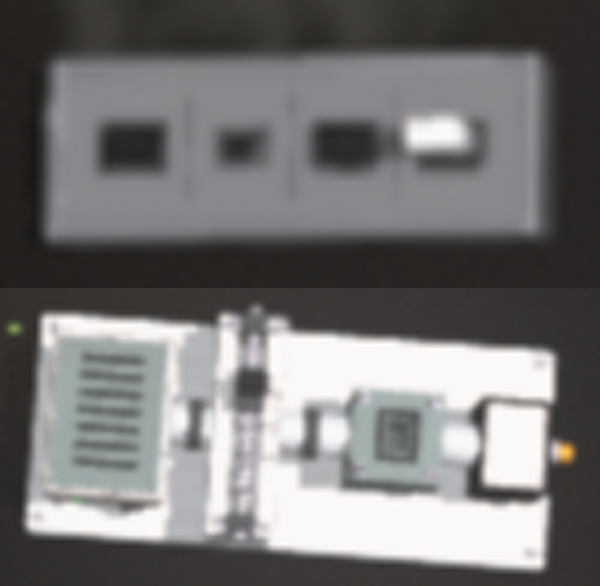

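View pics/sc1.png

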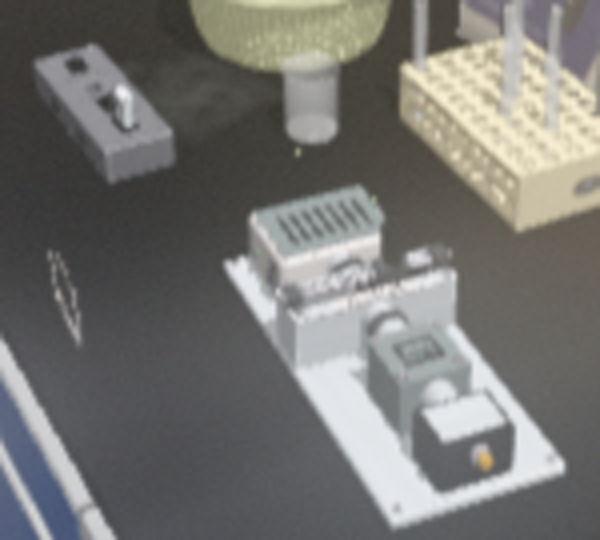

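Pocket order, left to right in the top view: plug (181,218), empty (194,218), plug (208,218), then the standard with its bright grip (220,217). The well is near (367,198) in the top view and (339,232) in the scene view. The shutter tab is near (337,188), at the far end, so the shutter is shut.

```bash
cat >> h.py <<'E'
def tri(*obs):
    A=np.zeros((3,3));b=np.zeros(3)
    for d,u,v in obs:
        o,r=ray(d,u,v); r=r/np.linalg.norm(r); M=np.eye(3)-np.outer(r,r); A+=M;b+=M@o
    return np.linalg.solve(A,b)
def centroid(d,box,cond):
    x0,y0,x1,y1=box; im=d["image"][y0:y1,x0:x1].astype(int); m=cond(im)
    v,u=np.nonzero(m); return u.mean()+x0,v.mean()+y0,m.sum()
E
python3 - <<'E'
from h import *
t=cam("top"); s=cam("scene")
c=lambda x,y:((x+.5)/4.8-.5+285,(y-288+.5)/4.8-.5+168)
c2=lambda x,y:((x+.5)/8-.5+165,(y+.5)/8-.5+200)
cs=lambda x,y:((x+.5)/4-.5+235,(y+.5)/4-.5+145)
for p in[(42,315),(554,352),(545,570),(25,531)]: print("plate",onz(t,*c(*p),.014).round(4))
for p in[(225,262),(563,465),(397,525)]: print("plate scene",onz(s,*cs(*p),.014).round(4))
print("well top",onz(t,*c(397,436),.064),"scene",onz(s,*cs(418,351),.064),"tri",tri((t,*c(397,436)),(s,*cs(418,351))))
print("tab",onz(t,*c(250,386),.1085))
for p in[(52,60),(541,52),(547,235),(44,240)]: print("tray",onz(t,*c2(*p),.034).round(4))
for p in[(132,147),(240,147),(345,145)]: print("pockets",onz(t,*c2(*p),.038).round(4))
print("grip",onz(t,*c2(437,133),.068),onz(s,*cs(124,92),.068))
for p in[(36,63),(96,44),(174,152),(110,181)]: print("tray scene",onz(s,*cs(*p),.034).round(4))
m=lambda im:im.min(2)>140
print(centroid(t,(213,210,228,224),m), onz(t,*centroid(t,(213,210,228,224),m)[:2],.064))
print(cv2.Rodrigues(np.array(read_state()["orientation"]))[0].round(3))
E
```

```text
plate [0.6011 0.0117 0.014 ]
plate [ 0.5831 -0.3078  0.014 ]
plate [ 0.4466 -0.3009  0.014 ]
plate [0.4657 0.0192 0.014 ]
plate scene [0.4668 0.0165 0.014 ]
plate scene [ 0.5791 -0.3083  0.014 ]
plate scene [ 0.4482 -0.3058  0.014 ]
well top [ 0.52086341 -0.20422272  0.064     ] scene [ 0.51975653 -0.20513574  0.064     ] tri [ 0.52069026 -0.20419769  0.06303598]
tab [ 0.54207764 -0.11382308  0.1085    ]
tray [0.4908 0.3636 0.034 ]
tray [0.4966 0.1867 0.034 ]
tray [0.4299 0.1819 0.034 ]
tray [0.4253 0.3627 0.034 ]
pockets [0.4591 0.3319 0.038 ]
pockets [0.4597 0.2931 0.038 ]
pockets [0.461  0.2553 0.038 ]
grip [0.46255186 0.21676165 0.068     ] [0.46264538 0.21576561 0.068     ]
tray scene [0.4274 0.3555 0.034 ]
tray scene [0.4897 0.3628 0.034 ]
tray scene [0.4826 0.1564 0.034 ]
tray scene [0.4174 0.1404 0.034 ]
(np.float64(218.88372093023256), np.float64(215.8372093023256), np.int64(43)) [0.46398522 0.21841857 0.064     ]
[[-0.927  0.375 -0.   ]
 [ 0.375  0.927 -0.001]
 [ 0.    -0.001 -1.   ]]
```

Call:
play_rows --targets '[-34.7, -22.5, 3, 66.3, -34.7, -22.5, 3, 66.3, -34.7, -22.5, 3, 66.3, -34.7, -22.5, 3, 66.3, -34.7, -22.5, 3, 66.3, -34.7, -22.5, 3, 66.3, -34.7, -22.5, 3, 66.3, -34.7, -22.5, 3, 66.3]'

```text
t: 0.97
tool_pos: [0.4166, 0.282, 0.1946]
orientation: [2.013, 2.412, 0.001]
force: [0.0, -0.1, -0.1]
opening: 0.0929
gripper_force: 0.0
```

```bash
cat >> h.py <<'E'
def go(x,y,z,al):
    s=read_state(); R=cv2.Rodrigues(np.array(s["orientation"]))[0]; D=R.T@(np.array([x,y,z])-s["tool_pos"])*100
    a=np.degrees(np.arctan2(R[1,1],R[0,1])); r=-((al-a+180)%360-180)
    print("t",round(s["t"],2),"pos",s["tool_pos"].round(4),"al",a.round(2),"q6",s["q"][5].round(2),"F",s["force"].round(2),"open",round(s["opening"],4),"gf",round(s["gripper_force"],1)); print("tilt",R[:,2].round(4),"shift",D.round(2),"roll",round(r,2))
E
python3 -c "
from h import *
go(.4625,.2165,.10,1.7)"
```

```text
t 0.97 pos [0.4166 0.282  0.1946] al 10.31 q6 0.31 F [ 0.04 -0.05 -0.07] open 0.0929 gf 0.0
tilt [ 5.e-04  3.e-04 -1.e+00] shift [-7.27  3.34  9.46] roll 8.61
```

Call:
play_rows --targets '[-7.3, 3.3, 5, 8.6, -7.3, 3.3, 5, 8.6, -7.3, 3.3, 9, 8.6, -7.3, 3.3, 9, 8.6, -7.3, 3.3, 9, 8.6]'

```text
t: 1.38
tool_pos: [0.4595, 0.2167, 0.1016]
orientation: [-2.181, -2.257, 0.009]
force: [-0.3, -0.3, 0.5]
opening: 0.0931
gripper_force: 0.0
```

```bash
python3 -c "
from h import *
go(.4625,.2165,.043,1.7)"
```

```text
t 1.38 pos [0.4595 0.2167 0.1016] al 1.96 q6 0.31 F [-0.28 -0.28  0.46] open 0.0931 gf 0.0
tilt [-0.0064 -0.002  -1.    ] shift [-0.02  0.34  5.85] roll 0.26
```

Call:
play_rows --targets '[0, 0.2, 2, 0.3, 0, 0.2, 4, 0.3, 0, 0.2, 5.7, 0.3, 0, 0.2, 5.7, 0.3, 0, 0.2, 5.7, 0.3, 0, 0.2, 5.7, 0.3]'

```text
t: 1.88
tool_pos: [0.4649, 0.2195, 0.0499]
orientation: [2.185, 2.256, 0.004]
force: [0.2, 0.1, 0.1]
opening: 0.0929
gripper_force: 0.0
```

```bash
python3 -c "
from h import *
go(.4625,.2165,.043,1.7)"
```

```text
t 1.88 pos [0.4649 0.2195 0.0499] al 1.83 q6 0.31 F [0.25 0.11 0.08] open 0.0929 gf 0.0
tilt [ 0.0027  0.0011 -1.    ] shift [-0.29 -0.25  0.69] roll 0.13
```

Call:
play_rows --targets '[0, 0, 0, 0, 0, 0, 0, 0, 0, 0, 0, 0]'

```text
t: 2.13
tool_pos: [0.4646, 0.2186, 0.0488]
orientation: [2.186, 2.255, 0.003]
force: [0.2, 0.3, 0.5]
opening: 0.0928
gripper_force: 0.0
```

```bash
python3 -c "
from h import *
go(.4625,.2165,.043,1.7)"
```

```text
t 2.13 pos [0.4646 0.2186 0.0488] al 1.77 q6 0.31 F [0.22 0.35 0.47] open 0.0928 gf 0.0
tilt [ 1.8e-03  7.0e-04 -1.0e+00] shift [-0.21 -0.21  0.58] roll 0.07
```

Call:
play_rows --targets '[-0.2, -0.2, 0.6, 0, -0.2, -0.2, 0.6, 0, -0.2, -0.2, 0.6, 0, -0.2, -0.2, 0.6, 0, -0.2, -0.2, 0.6, 0]'

```text
t: 2.55
tool_pos: [0.4618, 0.2161, 0.0415]
orientation: [-2.187, -2.255, 0.0]
force: [-0.4, -0.3, -0.1]
opening: 0.0931
gripper_force: 0.0
```

Call:
play_rows --targets '[0, 0, 0, 0, 0, 0, 0, 0, 0, 0, 0, 0, 0, 0, 0, 0, 0, 0, 0, 0, 0, 0, 0, 0, 0, 0, 0, 0, 0, 0, 0, 0]' --grip 0.2 --grip_force 15

```text
t: 3.22
tool_pos: [0.4619, 0.2161, 0.0415]
orientation: [2.187, 2.255, 0.0]
force: [-0.7, -0.1, 0.3]
opening: 0.0442
gripper_force: 0.0
```

```bash
python3 -c "
from h import *
go(.4625,.2165,.15,1.7)"
```

```text
t 3.22 pos [0.4619 0.2161 0.0415] al 1.75 q6 0.31 F [-0.71 -0.11  0.26] open 0.0442 gf 0.0
tilt [ 0.  0. -1.] shift [  0.03   0.06 -10.85] roll 0.05
```

Call:
play_rows --targets '[0, 0, 0, 0, 0, 0, 0, 0, 0, 0, 0, 0, 0, 0, 0, 0, 0, 0, 0, 0, 0, 0, 0, 0, 0, 0, 0, 0, 0, 0, 0, 0]'

```text
t: 3.88
tool_pos: [0.4616, 0.2161, 0.0415]
orientation: [-2.187, -2.255, 0.001]
force: [-2.1, -0.1, 2.1]
opening: 0.01
gripper_force: 15.0
```

Call:
play_rows --targets '[0, 0, -1, 0, 0, 0, -3, 0, 0, 0, -6, 0, 0, 0, -10, 0, 0, 0, -14, 0, 0, 0, -15, 0, 0, 0, -15, 0, 0, 0, -15, 0]' --grip_force 25

```text
t: 4.55
tool_pos: [0.4625, 0.2163, 0.1925]
orientation: [2.186, 2.254, 0.003]
force: [0.1, 0.4, -1.5]
opening: 0.0098
gripper_force: 25.0
```

```bash
python3 -c "
from h import *
go(.5207,-.2042,.19,86.65)
s=cam('scene'); u,v=proj(s,read_state()['tool_pos']); print(u,v); u=int(u);v=int(v)
save(s,'held.png',(u-60,v-50,u+60,v+40),5)"
```

```text
t 4.55 pos [0.4625 0.2163 0.1925] al 1.76 q6 0.31 F [ 0.09  0.45 -1.45] open 0.0098 gf 25.0
tilt [ 2.3e-03  7.0e-04 -1.0e+00] shift [-42.21   4.53   0.23] roll -84.89
262.49953539876077 136.0691271935235
```

View pics/held.png

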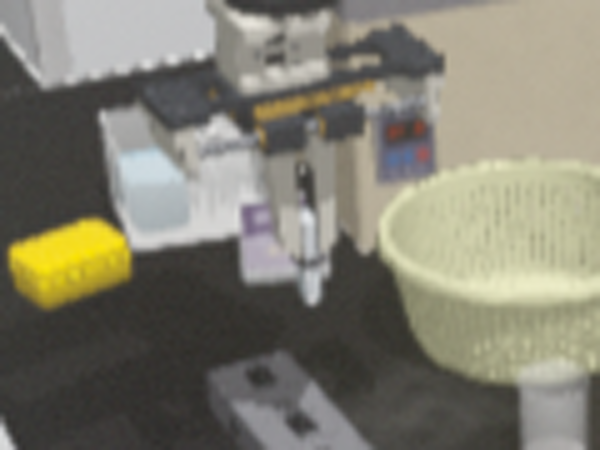

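The standard is lifted and hangs upright between the fingers, with its collar at crop (310,258) and foot end at (310,302). Next I carry it to the well.

Call:
play_rows --targets '[-42.2, 4.5, 0.2, -84.9, -42.2, 4.5, 0.2, -84.9, -42.2, 4.5, 0.2, -84.9, -42.2, 4.5, 0.2, -84.9, -42.2, 4.5, 0.2, -84.9, -42.2, 4.5, 0.2, -84.9, -42.2, 4.5, 0.2, -84.9, -42.2, 4.5, 0.2, -84.9]'

```text
t: 5.27
tool_pos: [0.5012, -0.076, 0.1876]
orientation: [-1.008, -2.971, 0.0]
force: [0.8, 0.3, -0.4]
opening: 0.0099
gripper_force: 25.0
```

```bash
python3 -c "
from h import *
go(.5207,-.2042,.19,86.65)"
```

```text
t 5.27 pos [ 0.5012 -0.076   0.1876] al 52.54 q6 -1.17 F [ 0.76  0.31 -0.43] open 0.0099 gf 25.0
tilt [-0.0039  0.001  -1.    ] shift [-9.34 -8.99 -0.26] roll -34.11
```

Call:
play_rows --targets '[-9.0, -9.0, 0, -34, -9.0, -9.0, 0, -34, -9.0, -9.0, 0, -34, -9.0, -9.0, 0, -34, -9.0, -9.0, 0, -34, -9.0, -9.0, 0, -34, -9.0, -9.0, 0, -34, -9.0, -9.0, 0, -34]'

```text
t: 5.93
tool_pos: [0.518, -0.2, 0.1887]
orientation: [-0.109, -3.137, -0.002]
force: [0.1, -0.1, -1.1]
opening: 0.0097
gripper_force: 25.0
```

```bash
python3 -c "
from h import *
go(.5207,-.2042,.13,86.65)"
```

```text
t 5.93 pos [ 0.518  -0.2     0.1887] al 86.02 q6 -1.96 F [ 0.08 -0.06 -1.12] open 0.0097 gf 25.0
tilt [-0.0022  0.0012 -1.    ] shift [-0.31 -0.4   5.87] roll -0.63
```

Call:
play_rows --targets '[-0.3, -0.4, 2, -0.6, -0.3, -0.4, 4, -0.6, -0.3, -0.4, 6.3, -0.6, -0.3, -0.4, 6.3, -0.6, -0.3, -0.4, 6.3, -0.6, -0.3, -0.4, 6.3, -0.6, -0.3, -0.4, 6.3, -0.6]'

```text
t: 6.52
tool_pos: [0.5226, -0.2053, 0.1291]
orientation: [0.088, 3.138, -0.002]
force: [-0.8, 0.8, -0.3]
opening: 0.0099
gripper_force: 25.0
```

```bash
python3 -c "
from h import *
go(.5207,-.2042,.11,86.65)
s=cam('scene'); u,v=proj(s,read_state()['tool_pos']); print(u,v); 
p=read_state()['tool_pos']; print([proj(s,p+[0,0,-k]) for k in(.0035,.0355)])
u=int(u);v=int(v); print(u-32,v-22); save(s,'w1.png',(u-32,v-22,u+48,v+38),10)"
```

```text
t 6.52 pos [ 0.5226 -0.2053  0.1291] al 86.8 q6 -1.98 F [-0.83  0.79 -0.35] open 0.0099 gf 25.0
tilt [ 0.0025 -0.0012 -1.    ] shift [0.2  0.1  1.91] roll 0.15
340.5761859436146 213.9650605273513
[(np.float64(340.54576771213914), np.float64(214.96928053374555)), (np.float64(340.27230563973177), np.float64(223.9972900787243))]
308 191
```

View pics/w1.png

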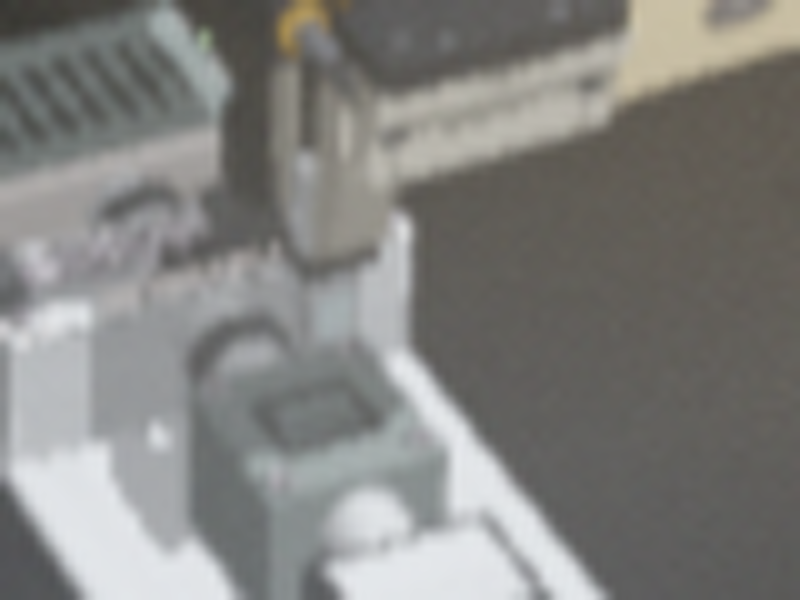

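The foot hangs above the block with its underside at about pixel (340.8,224), about 0.5 px right of prediction. The well mouth centre is at about (339.5,231.8).

```bash
python3 -c "
from h import *
s=cam('scene'); print(proj(s,[.5207,-.2042,.064]),onz(s,339.45,231.75,.064))
go(.5202,-.2043,.095,86.65)"
```

```text
(np.float64(339.2526931207796), np.float64(232.08997993974393)) [ 0.52194121 -0.20314112  0.064     ]
t 6.62 pos [ 0.5225 -0.2054  0.129 ] al 86.81 q6 -1.98 F [-0.36 -0.2   0.25] open 0.01 gf 25.0
tilt [ 0.0025 -0.0013 -1.    ] shift [0.24 0.1  3.4 ] roll 0.16
```

Call:
play_rows --targets '[0.2, 0.1, 1, 0.2, 0.2, 0.1, 2, 0.2, 0.2, 0.1, 2, 0.2, 0.2, 0.1, 2, 0.2, 0.2, 0.1, 2, 0.2, 0.2, 0.1, 2, 0.2]'

```text
t: 7.12
tool_pos: [0.5196, -0.204, 0.1073]
orientation: [0.093, 3.14, -0.0]
force: [-0.7, 0.8, -0.6]
opening: 0.0099
gripper_force: 25.0
```

```bash
python3 -c "
from h import *
go(.5203,-.2042,.0715,86.65)"
```

```text
t 7.12 pos [ 0.5196 -0.204   0.1073] al 86.61 q6 -1.98 F [-0.75  0.78 -0.57] open 0.0099 gf 25.0
tilt [ 2.e-04 -1.e-04 -1.e+00] shift [-0.07 -0.01  3.58] roll -0.04
```

Call:
play_rows --targets '[-0.07, 0, 0.2, 0, -0.07, 0, 0.4, 0, -0.07, 0, 0.6, 0, -0.07, 0, 0.8, 0, -0.07, 0, 1.0, 0, -0.07, 0, 1.2, 0, -0.07, 0, 1.4, 0, -0.07, 0, 1.4, 0]'

```text
t: 7.78
tool_pos: [0.5199, -0.2038, 0.0926]
orientation: [-0.093, -3.139, -0.001]
force: [0.1, -0.1, 0.1]
opening: 0.01
gripper_force: 25.0
```

```bash
python3 -c "
from h import *
go(.5203,-.2042,.0715,86.65)"
```

```text
t 7.78 pos [ 0.5199 -0.2038  0.0926] al 86.62 q6 -1.98 F [ 0.15 -0.08  0.06] open 0.01 gf 25.0
tilt [-7.e-04  4.e-04 -1.e+00] shift [-0.04 -0.03  2.1 ] roll -0.03
```

Call:
play_rows --targets '[0, 0, 0.3, 0, 0, 0, 0.6, 0, 0, 0, 0.9, 0, 0, 0, 1.2, 0, 0, 0, 1.4, 0, 0, 0, 1.6, 0, 0, 0, 1.7, 0, 0, 0, 1.8, 0]'

```text
t: 8.45
tool_pos: [0.5202, -0.204, 0.075]
orientation: [-0.093, -3.14, -0.0]
force: [-0.3, 0.1, -0.1]
opening: 0.0099
gripper_force: 25.0
```

```bash
python3 -c "
from h import *
go(.5203,-.2042,.0715,86.65)"
```

```text
t 8.45 pos [ 0.5202 -0.204   0.075 ] al 86.62 q6 -1.98 F [-0.34  0.13 -0.12] open 0.0099 gf 25.0
tilt [-1.e-04  0.e+00 -1.e+00] shift [-0.01 -0.02  0.35] roll -0.03
```

Call:
play_rows --targets '[0, 0, 0.1, 0, 0, 0, 0.2, 0, 0, 0, 0.3, 0, 0, 0, 0.35, 0, 0, 0, 0.4, 0, 0, 0, 0.4, 0]'

```text
t: 8.95
tool_pos: [0.5203, -0.204, 0.0715]
orientation: [0.093, 3.14, -0.0]
force: [-2.4, 1.8, 3.2]
opening: 0.0099
gripper_force: 25.0
```

Call:
play_rows --targets '[0, 0, 0.05, 0, 0, 0, 0.1, 0, 0, 0, 0.1, 0, 0, 0, 0.1, 0]'

```text
t: 9.28
tool_pos: [0.5203, -0.204, 0.0715]
orientation: [0.093, 3.14, -0.0]
force: [-5.6, 2.3, 11.5]
opening: 0.0097
gripper_force: 25.0
```

Call:
play_rows --targets '[0, 0, -0.1, 0, 0, 0, -0.1, 0, 0, 0, -0.1, 0, 0, 0, -0.1, 0, 0, 0, -0.1, 0, 0, 0, -0.1, 0]' --grip 4

```text
t: 9.78
tool_pos: [0.5201, -0.2039, 0.0709]
orientation: [-0.093, -3.14, -0.0]
force: [-1.1, 0.5, -0.9]
opening: 0.0393
gripper_force: 0.0
```

Call:
play_rows --targets '[0, 0, -1, 0, 0, 0, -3, 0, 0, 0, -6, 0, 0, 0, -9, 0, 0, 0, -11, 0, 0, 0, -11, 0, 0, 0, -11, 0]'

```text
t: 10.37
tool_pos: [0.5214, -0.2046, 0.1836]
orientation: [0.093, 3.137, -0.003]
force: [0.5, -0.0, -0.3]
opening: 0.04
gripper_force: 0.0
```

```bash
python3 -c "
from h import *
import math
th=math.radians(-3.35)
go(.5421,-.1138-.0005,.18,-3.35)
s=cam('scene'); t=cam('top')
a=cv2.resize(s['image'][195:265,295:375,::-1],(640,560),interpolation=cv2.INTER_CUBIC)
cv2.imwrite('pics/seat.png',a)"
```

```text
t 10.37 pos [ 0.5214 -0.2046  0.1836] al 86.62 q6 -1.98 F [ 0.5  -0.02 -0.31] open 0.04 gf 0.0
tilt [ 0.0036 -0.0019 -1.    ] shift [-1.53  9.13  0.35] roll 89.97
```

View pics/seat.png

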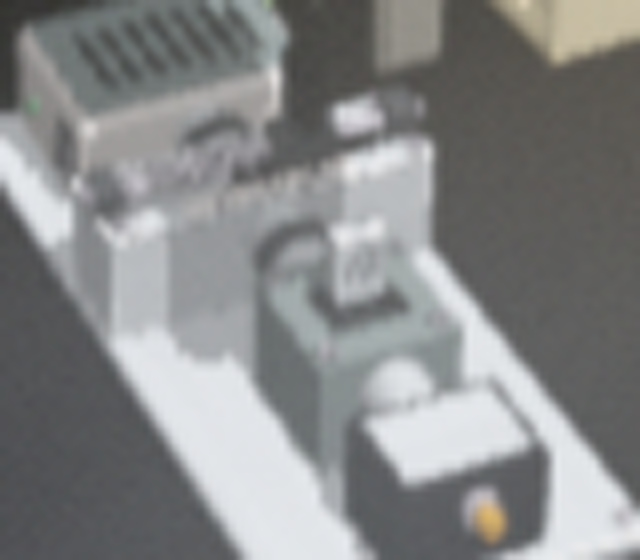

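The standard sits home: its collar is flat on the block at crop (360,300) and the grip is upright. The black tab is around crop (290,140). I'll turn the gripper and go over the tab.

Call:
play_rows --targets '[-1.5, 9.1, 0, 90, -1.5, 9.1, 0, 90, -1.5, 9.1, 0, 90, -1.5, 9.1, 0, 90, -1.5, 9.1, 0, 90, -1.5, 9.1, 0, 90, -1.5, 9.1, 0, 90, -1.5, 9.1, 0, 90]' --grip 6

```text
t: 11.13
tool_pos: [0.5394, -0.1135, 0.179]
orientation: [-1.566, -2.719, 0.001]
force: [-0.0, 0.3, 0.2]
opening: 0.06
gripper_force: 0.0
```

```bash
python3 -c "
from h import *
go(.5421,-.1143,.15,-3.35)
s=cam('scene')
for z in(.0765,.0945,.1085): print(z,proj(s,[.5421,-.1143,z]))
print([proj(s,[.5421+a,-.1143,.1085]) for a in (-.005,.005)])
save(s,'tab.png',(300,190,370,240),11)"
```

```text
t 11.13 pos [ 0.5394 -0.1135  0.179 ] al 30.13 q6 -0.83 F [-0.01  0.31  0.18] open 0.06 gf 0.0
tilt [-0.0034  0.001  -1.    ] shift [-0.21  0.2   2.9 ] roll 33.48
0.0765 (np.float64(330.8577121499646), np.float64(209.71676151584722))
0.0945 (np.float64(330.9254817528431), np.float64(204.8771134926947))
0.1085 (np.float64(330.9789462495674), np.float64(201.05903968245403))
[(np.float64(329.49025892543875), np.float64(201.51728415755164)), (np.float64(332.4634649253443), np.float64(200.6020783915717))]
```

View pics/tab.png

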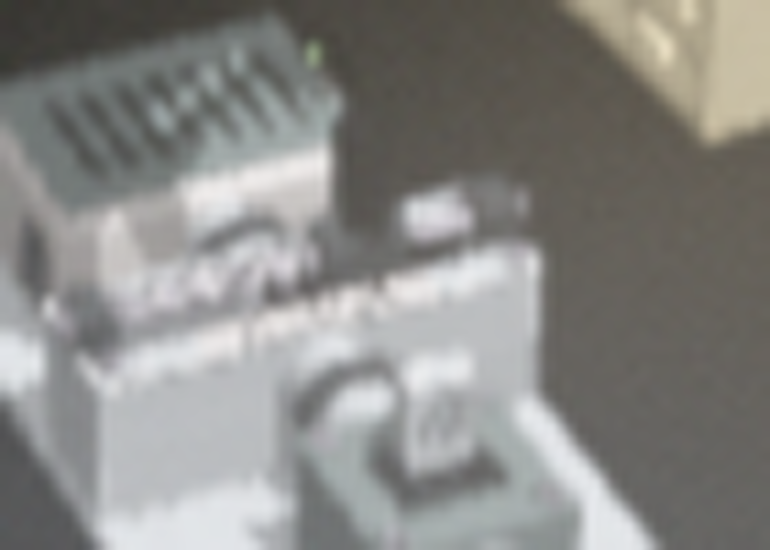

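```bash
python3 -c "
from h import *
t=cam('top'); im=cv2.imread('pics/top0.png',0)
print(im[178:200,331:343])
for v in(183,184,185,186,188,190,191,192,193): print(v,onz(t,336.7,v,.1085)[:2].round(4),onz(t,336.7,v,.0765)[:2].round(4))
s=cv2.imread('pics/scene0.png',0); print(s[196:220,322:342])"
```

```text
[[239 247 238 181 120 122 170 176 132 158 231 243]
 [240 248 242 192 136 138 181 179 141 169 239 248]
 [240 248 243 202 162 160 188 184 158 179 239 248]
 [241 248 243 207 175 174 198 193 173 188 240 248]
 [242 248 243 202 173 175 206 195 177 191 241 248]
 [242 248 242 199 163 165 196 182 169 191 241 248]
 [242 244 235 175 128 125 148 141 141 178 239 248]
 [240 225 202 138  88  82  90  90  99 152 231 247]
 [231 206 171 114  73  68  68  68  74 120 206 243]
 [200 184 151  97  68  67  68  68  72 119 206 243]
 [188 176 145  91  64  63  63  65  70 118 202 239]
 [189 176 144  93  70  66  67  70  81 124 188 223]
 [193 176 143  99  81  80  78  81 106 166 215 221]
 [204 176 141 108 100 101 100 102 133 204 236 234]
 [211 179 146 112 102 105 105 106 142 216 242 242]
 [224 207 175 134 115 122 121 115 158 227 242 235]
 [244 237 202 166 167 178 172 158 191 239 246 241]
 [248 242 197 166 188 199 185 170 193 234 242 234]
 [248 243 197 160 169 191 179 164 173 216 227 228]
 [248 243 205 161 165 187 179 165 187 229 229 227]
 [248 244 210 178 188 205 199 185 203 238 237 234]
 [248 243 214 185 185 210 188
[... 1721 characters left out ...]
 175 165
  153 135]
 [204 198 200 177 186 171 154 118 123 120 114 111 111 113 115 112 115 109
  108 116]
 [200 194 204 203 206 171 169 119 116 115 112 111 112 112 112 107 111 122
  146 158]
 [171 203 188 203 204 147 145 111 111 112 114 113 111 124 137 154 177 197
  205 211]
 [179 194 147 165 166 116 114 109 115 126 128 143 131 193 203 213 221 229
  225 231]
 [176 169 115 125 137 115 114 147 155 197 197 185 166 208 228 234 229 227
  209 220]
 [165 160 127 133 155 171 159 202 199 228 212 201 207 200 212 216 209 210
  191 196]
 [178 173 195 204 210 216 197 214 210 224 197 186 208 201 192 190 189 192
  191 190]
 [192 211 220 230 219 218 209 200 207 206 195 179 186 191 190 190 190 190
  190 190]]
```

The top view's black tab spans rows 184 to 190.4 and the carriage runs to row 193.4. That puts the tab centre at about (0.546, -0.115), which matches photometer (20, 30) mm.

Call:
play_rows --targets '[0.2, 0.6, 0, 33.5, 0.2, 0.6, 0, 33.5, 0.2, 0.6, 0, 33.5, 0.2, 0.6, 0, 33.5, 0.2, 0.6, 3, 33.5, 0.2, 0.6, 3, 33.5, 0.2, 0.6, 3, 33.5, 0.2, 0.6, 3, 33.5]'

```text
t: 11.9
tool_pos: [0.5442, -0.1091, 0.151]
orientation: [-2.273, -2.167, 0.001]
force: [0.2, -0.1, 0.6]
opening: 0.0597
gripper_force: 0.0
```

```bash
python3 -c "
from h import *
go(.546,-.115,.081,-3.35)"
```

```text
t 11.9 pos [ 0.5442 -0.1091  0.151 ] al -2.74 q6 -0.24 F [ 0.18 -0.05  0.59] open 0.0597 gf 0.0
tilt [-1.6e-03  5.0e-04 -1.0e+00] shift [-0.58  0.22  7.  ] roll 0.61
```

Call:
play_rows --targets '[-0.6, 0.2, 0, 0.6, -0.6, 0.2, 2, 0.6, -0.6, 0.2, 4, 0.6, -0.6, 0.2, 5, 0.6, -0.6, 0.2, 5, 0.6, -0.6, 0.2, 5, 0.6, -0.6, 0.2, 5, 0.6]'

```text
t: 12.48
tool_pos: [0.5473, -0.1157, 0.1026]
orientation: [2.289, 2.149, 0.001]
force: [-0.3, 0.0, -0.0]
opening: 0.0601
gripper_force: 0.0
```

```bash
python3 -c "
from h import *
go(.546,-.115,.081,-3.35)"
```

```text
t 12.48 pos [ 0.5473 -0.1157  0.1026] al -3.6 q6 -0.24 F [-0.33  0.01 -0.04] open 0.0601 gf 0.0
tilt [ 1.7e-03 -6.0e-04 -1.0e+00] shift [ 0.07 -0.13  2.16] roll -0.25
```

Call:
play_rows --targets '[0.05, -0.1, 1, -0.2, 0.05, -0.1, 2.0, -0.2, 0.05, -0.1, 2.0, -0.2, 0.05, -0.1, 2.0, -0.2, 0.05, -0.1, 2.0, -0.2, 0.05, -0.1, 2.0, -0.2]'

```text
t: 12.98
tool_pos: [0.5457, -0.1148, 0.0815]
orientation: [2.287, 2.154, 0.0]
force: [0.7, -0.4, 0.4]
opening: 0.0602
gripper_force: 0.0
```

```bash
python3 -c "
from h import *
go(.546,-.115,.081,-3.35)"
```

```text
t 12.98 pos [ 0.5457 -0.1148  0.0815] al -3.42 q6 -0.24 F [ 0.65 -0.38  0.39] open 0.0602 gf 0.0
tilt [ 4.e-04 -1.e-04 -1.e+00] shift [-0.01  0.03  0.05] roll -0.07
```

Call:
play_rows --targets '[0, 0, 0, 0, 0, 0, 0, 0, 0, 0, 0, 0, 0, 0, 0, 0, 0, 0, 0, 0]' --grip 2.4

```text
t: 13.4
tool_pos: [0.5455, -0.1148, 0.0813]
orientation: [2.287, 2.154, 0.0]
force: [-0.4, -0.0, -0.4]
opening: 0.0313
gripper_force: 0.0
```

```bash
python3 -c "
from h import *
go(.546,-.115,.081,-3.35)"
```

```text
t 13.4 pos [ 0.5455 -0.1148  0.0813] al -3.43 q6 -0.24 F [-0.44 -0.04 -0.37] open 0.0313 gf 0.0
tilt [ 2.e-04 -1.e-04 -1.e+00] shift [-0.01  0.05  0.03] roll -0.08
```

Call:
play_rows --targets '[0, 0, 0, 0, 0, 0, 0, 0, 0, 0, 0, 0, 0, 0, 0, 0, 0, 0, 0, 0, 0, 0, 0, 0, 0, 0, 0, 0, 0, 0, 0, 0]' --grip 0.2 --grip_force 30

```text
t: 14.07
tool_pos: [0.5452, -0.1148, 0.0811]
orientation: [-2.287, -2.154, 0.001]
force: [-3.4, 1.4, 3.1]
opening: 0.0096
gripper_force: 30.0
```

```bash
python3 -c "
from h import *
import time
go(.5455-.02*.9983,-.1148+.02*.0584,.0813,-3.35)
F=[]
for i in range(4): cam('top'); F.append(read_state()['force'])
print(np.mean(F,0))"
```

```text
t 14.07 pos [ 0.5452 -0.1148  0.0811] al -3.43 q6 -0.24 F [-3.4   1.42  3.08] open 0.0096 gf 30.0
tilt [-6.e-04  1.e-04 -1.e+00] shift [-0.   -1.97 -0.01] roll -0.08
[-4.88814657  0.40814776  3.33894404]
```

The tab is gripped at its shut stop with the TCP at x 0.5452; the reaction is in -x, against the stop. I'll draw it slowly.

Call:
play_rows --targets '[0, -0.2, 0, 0, 0, -0.4, 0, 0, 0, -0.6, 0, 0, 0, -0.8, 0, 0, 0, -1.0, 0, 0, 0, -1.2, 0, 0, 0, -1.4, 0, 0, 0, -1.5, 0, 0]'

```text
t: 14.93
tool_pos: [0.5308, -0.114, 0.0812]
orientation: [2.286, 2.153, 0.002]
force: [5.5, -1.1, -6.7]
opening: 0.01
gripper_force: 30.0
```

```bash
python3 -c "
from h import *
go(.5452-.02*.9983,-.1148+.02*.0584,.0811,-3.35)"
```

```text
t 14.93 pos [ 0.5308 -0.114   0.0812] al -3.43 q6 -0.25 F [ 5.52 -1.13 -6.71] open 0.01 gf 30.0
tilt [ 1.5e-03 -2.0e-04 -1.0e+00] shift [-0.   -0.56  0.01] roll -0.08
```

Call:
play_rows --targets '[0, -0.15, 0, 0, 0, -0.3, 0, 0, 0, -0.4, 0, 0, 0, -0.5, 0, 0, 0, -0.55, 0, 0, 0, -0.55, 0, 0, 0, -0.55, 0, 0]'

```text
t: 15.52
tool_pos: [0.5256, -0.1136, 0.0812]
orientation: [2.286, 2.153, 0.002]
force: [8.4, -0.4, -6.4]
opening: 0.0096
gripper_force: 30.0
```

```bash
python3 -c "
from h import *
F=[]
for i in range(6): s=cam('scene'); F.append(read_state()['force'])
print(np.mean(F,0))
go(.5452-.02*.9983,-.1148+.02*.0584,.0811,-3.35)
t=cam('top')
a=cv2.resize(s['image'][195:245,300:365,::-1],(780,600),interpolation=cv2.INTER_CUBIC)
cv2.imwrite('pics/half.png',a)"
```

```text
[ 7.09477677 -0.42054323 -6.30246266]
t 15.82 pos [ 0.5256 -0.1136  0.0812] al -3.43 q6 -0.25 F [ 8.61  0.17 -5.79] open 0.01 gf 30.0
tilt [ 1.8e-03 -2.0e-04 -1.0e+00] shift [-0.   -0.04  0.01] roll -0.08
```

View pics/half.png

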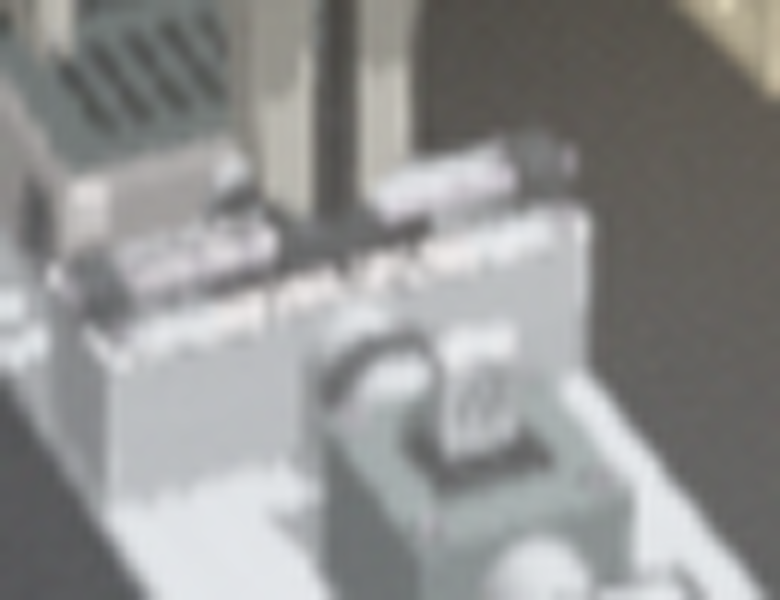

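The tab sits between the fingers and the carriage is mid-slot, around crop (345,235). The pull is about 8 N at 19.6 mm of travel, and the standard is still home. One last trim, a check on the hold, then hand in.

Call:
play_rows --targets '[0, -0.04, 0, 0, 0, -0.04, 0, 0, 0, -0.04, 0, 0, 0, -0.04, 0, 0, 0, -0.04, 0, 0, 0, -0.04, 0, 0]'

```text
t: 16.37
tool_pos: [0.5253, -0.1136, 0.0812]
orientation: [2.286, 2.153, 0.002]
force: [7.2, -0.3, -6.1]
opening: 0.0102
gripper_force: 30.0
```

```bash
python3 -c "
from h import *
go(.5452-.02*.9983,-.1148+.02*.0584,.0811,-3.35)
print(workorder.close_job())"
```

```text
t 16.37 pos [ 0.5253 -0.1136  0.0812] al -3.43 q6 -0.25 F [ 7.22 -0.32 -6.11] open 0.0102 gf 30.0
tilt [ 2.e-03 -2.e-04 -1.e+00] shift [-0.   -0.01  0.01] roll -0.08
the job is handed in; nothing more can be done
None
```

I seated the filter standard fully home in the well and let go of it, then drew the shutter about 19.9 mm (half is 20 mm) and was still holding it when I handed the job in at 16.4 s; the hand-in returned no verdict.

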